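# Line up filter capacitors by height for an amplifier build

### The arm

A 6-joint arm with a two-finger parallel gripper is mounted at the origin on the work surface. World frame = base frame: x ahead of the robot, y to its left, z up, the work surface at z = 0. Lengths are in m, angles in degrees, forces in N, time in s.
With the tool pointing down it reaches from about 0.35 to 0.775 m from the base axis. Payload 7.3 kg.
Tool frame: the origin (TCP) lies on the mounting face of the last link; the fingertips stand 178 mm ahead of it and the grasp point (between the pads) lies 159 mm ahead of it; y points along the fingers, z is the direction in which the jaws open and shut, and the axes are right-handed (so a half turn about y gives the same grasp; the last joint's range is limited). The gripper opens to 92 mm and grips with 3 to 60 N. Pads are 19 mm wide; open, the fingers measure 130 mm over their backs; the gripper's body (75 mm by 190 mm) begins 47 mm behind the grasp point.
Start: joints at [60.619, 19.595, 87.324, -0, 73.075, -8.365], TCP at [0.188, 0.49, 0.405] pointing down, gripper open.
Joint ranges: [-145.02, 145.02], [-44.19, 115.74], [2.07, 154.8], [-57.11, 237.11], [16.16, 152.29], [-177.93, 177.93]. Speed limits (degrees/s): [147.25, 147.25, 180, 180, 180, 180].

### API

Orientations are given as [roll, pitch, yaw] about the fixed x, y, z axes, in that order (R = Rz(yaw) Ry(pitch) Rx(roll)).
In Python, from plant import * gives the robot as it stands.
- The arm moves only by the tool servo_tool, never from a script. Its argument "series" is a list of rows, each a list of 7 numbers: the shift along the tool's x, y, z in cm, then the turn, a rotation vector about the tool's x, y, z in degrees, then the finger opening in cm, from 0 to 9.18. In form: [[tx, ty, tz, ax, ay, az, fingers], ...]. A call has 1 to 10 rows; each row shifts and turns the commanded pose from where the row before left it, along the tool's axes as they then stand; what a row does not reach is not made up. A row lasts 1/12 s, in which the tool goes at most 41.7 mm and 7.16 degrees, less where a joint would pass 70% of its speed; a pose out of reach is approached as far as the arm can. A call is refused whole if a number of a shift passes 4.17 or a number of a turn 7.16, either way. A call with a gripper value outside its range is refused whole. The fingers move at their own pace and stop on an object; "squeeze" is the grip in N (left out, the last holds). Time passes only in rows, so rows that do not move let the fingers close. It gives the time, the measured TCP pose, the force and the opening at its end, in the units of the state.
- state(): the state, without advancing time (a new reading comes with each control period).
- snapshot(name): name is "side" or "top"; returns a dict with "img" (420x560x3 uint8, red, green, blue), "fovy" (degrees; the focal length in pixels is half the picture's height over the tangent of half this angle, whatever the lens; pixels are square), "cx", "cy" (the principal point, pixels), "D" ([k1, k2, p1, p2, k3] as OpenCV has them; the pictures are not rectified), "R" (3x3) and "t" (3): a world point X has camera coordinates R X + t. Camera axes: x right, y down, z forward; pixel columns grow to the right and rows downward; lengths in m; the calibration is good to about 2 mm. A picture is of the moment at which its call begins. There is no depth.
- close_job(): hands the job in, once; it reports no verdict.
Trained networks look in the newest picture that a camera, given by its name, has taken for a name from the list of things; names that differ only in an ending like _2 or _b are one class to them, and where a whole thing is asked for, a point or a joint stands for the part that bears it (a point fixed in the world has none). Each returns a list of dicts, best first, with "conf" (0 to 1); they miss things now and then, are a little off and sometimes report something else, mostly with a low value. They report only what shows in the picture. A call takes as long as a camera call. They do not tell look-alikes from the thing itself.
- masks_of(camera, name): "mask" (420x560 bool, what is visible of it) and "pixel" ([column, row] in pixels, amid what is visible of it).
The state is a dict: "time": time; "joint_pos": joint angles; "qd": joint speeds; "effort": joint torques, N m; "tcp_pos": TCP position; "tcp_rot": TCP orientation; "contact_force": force on the tool from outside, world axes, zero at the start; "torque": the same for the moment, N m; "width": finger opening in m.
Only numpy, scipy, OpenCV 4.12 (cv2) and the standard library are available. Lean on these libraries where they do the work, as an engineer would, in place of code of your own. Each camera call takes 0.05 s, during which the arm holds its last target. There are 200 camera calls.

### The job

Stand the four can capacitors upright on the blue strip, each centred on its own white ring, in order of height: the shortest on the ring next to the red end stop, the tallest on the ring farthest from it. Never tip a can over, and leave the solder spool standing where it is.

Things in the scene. Friction and masses are not known exactly. Their poses are not given: they have to be found in the camera images.
- cap_green: Upright can capacitor with green sleeve, 35 mm in diameter, body 45 mm high (shortest and thinnest of the four), with two 4 mm screw terminals on top; loose, at most 0.3 kg. Origin: centre of its underside; z up along the can.
- cap_black: Upright can capacitor with black sleeve, 40 mm in diameter, body 60 mm high (second shortest of the four), with two 4 mm screw terminals on top; loose, at most 0.3 kg. Origin: centre of its underside; z up along the can.
- cap_orange: Upright can capacitor with orange sleeve, 45 mm in diameter, body 76 mm high (second tallest of the four), with two 4 mm screw terminals on top; loose, at most 0.3 kg. Origin: centre of its underside; z up along the can.
- cap_blue: Upright can capacitor with blue sleeve, 50 mm in diameter, body 94 mm high (tallest and thickest of the four), with two 4 mm screw terminals on top; loose, at most 0.3 kg. Origin: centre of its underside; z up along the can.
- mark_a: White ring, 58 mm in diameter with a white centre dot, flat on the blue strip: first from the left as the robot sees it (largest y) of the row of four, 85 mm apart. Origin: ring centre, on the top of the strip (3 mm above the table). x: across the strip, away from the robot; y: along the row to the left; z up. The strip is 70 mm wide (x) and 430 mm long, fixed.
- mark_b: White ring, 58 mm in diameter with a white centre dot, flat on the blue strip: second from the left of the row of four, 85 mm apart. Origin: ring centre, on the top of the strip (3 mm above the table). x: across the strip, away from the robot; y: along the row to the left; z up. The strip is 70 mm wide (x) and 430 mm long, fixed.
- mark_c: White ring, 58 mm in diameter with a white centre dot, flat on the blue strip: third from the left of the row of four, 85 mm apart. Origin: ring centre, on the top of the strip (3 mm above the table). x: across the strip, away from the robot; y: along the row to the left; z up. The strip is 70 mm wide (x) and 430 mm long, fixed.
- mark_d: White ring, 58 mm in diameter with a white centre dot, flat on the blue strip: fourth from the left (smallest y) of the row of four, 85 mm apart. Origin: ring centre, on the top of the strip (3 mm above the table). x: across the strip, away from the robot; y: along the row to the left; z up. The strip is 70 mm wide (x) and 430 mm long, fixed.
- stop_red: Red end stop, 60 x 20 x 25 mm high, fixed on the strip at one end of the row, 62.5 mm beyond the centre of the last ring there; which end differs from start to start. A like grey stop (not listed) stands at the other end. Origin: centre of its underside, on the strip's top; axes as those of the rings.
- solder_spool: Solder spool with red ends standing among the capacitors, 40 mm in diameter, 45 mm high, loose; to be left where it is. Origin: centre of its underside.
There are look-alikes about, which are no part of the job. Several things have the shape of the cap_orange; the one meant has the colours described above.

How it is judged:
By the outcome, as a careful person would: the job done as asked, in the order asked, and still so for the second after the job is handed in, with the robot touching nothing.
It also fails if it takes over 109 s, if anything falls off the work surface, if the arm or the gripper's body presses on something with over 40 N, if the wrist force passes 120 N, or if a joint passes its speed limit or range.

## Working session

There is one attempt and no reset: what is moved stays moved. The work goes in short steps, Python scripts to look and compute and a tool call to move; the robot and the scene stay as the last step left them, time stands still between calls to the robot, and variables do not carry over. Pictures are saved under pics/ and viewed, about 12 in all and at most 16, crops included, and the job is handed in when it is done.

Besides the shell and the picture viewer there is one more tool, called after "Emit:" as name(argument=value, ...), one argument or row to a line, values as JSON. servo_tool: Moves the arm, as the interface text tells. Its arguments: {"type":"object","properties":{"series":{"type":"array","items":{"type":"array","items":{"type":"number"}}},"squeeze":{"type":"number"}},"required":["series"]}

```bash
ls; mkdir -p pics; cat > h.py <<'E'
from plant import *
import numpy as np, cv2
def cam(s):
    f=s["img"].shape[0]/2/np.tan(np.radians(s["fovy"])/2)
    K=np.array([[f,0,s["cx"]],[0,f,s["cy"]],[0,0,1.]])
    return K,np.array(s["D"],float),np.array(s["R"]),np.array(s["t"])
def proj(s,X):
    K,D,R,t=cam(s)
    return cv2.projectPoints(np.atleast_2d(np.array(X,float)),cv2.Rodrigues(R)[0],t,K,D)[0][:,0]
def back(s,px,z):
    K,D,R,t=cam(s)
    p=cv2.undistortPoints(np.array(px,float).reshape(-1,1,2),K,D)[:,0]
    d=np.c_[p,np.ones(len(p))]@R; c=-R.T@t
    return c+d*((z-c[2])/d[:,2])[:,None]
def save(s,n,crop=None,k=1):
    im=s["img"][:,:,::-1]
    if crop: im=im[crop[1]:crop[3],crop[0]:crop[2]]
    cv2.imwrite("pics/"+n,cv2.resize(im,None,fx=k,fy=k,interpolation=cv2.INTER_CUBIC))
E
python3 - <<'E'
from h import *
np.set_printoptions(precision=4,suppress=True)
print(state())
for n in("top","side"):
    s=snapshot(n); save(s,n+"0.png"); K,D,R,t=cam(s); print(n,K[0,0],D,"cam at",-R.T@t); print(R)
    for o in ["cap_green","cap_black","cap_orange","cap_blue","mark_a","stop_red","solder_spool"]:
        for m in masks_of(n,o): print(o,round(m["conf"],2),np.round(m["pixel"]),m["mask"].sum(),back(s,[m["pixel"]],0.003)[0])
E
```

```text
pics
{'time': 0.0, 'joint_pos': array([60.6167, 19.6352, 87.3767, -0.0004, 73.0753, -8.3639]), 'qd': array([-0.072 , -0.0387,  0.0331,  0.0069,  0.0907, -0.0236]), 'effort': array([ -0.0027, -43.1249, -24.4216,   0.0715,   0.0561,  -0.0001]), 'tcp_pos': array([0.1882, 0.49  , 0.4041]), 'tcp_rot': array([-90.0864,   0.0123, -21.0193]), 'contact_force': array([-0.3924,  0.3198, -0.5265]), 'torque': array([ 0.0336, -0.0036,  0.0392]), 'width': 0.0918143084336116}
top 404.0077141876409 [-0.0752  0.      0.      0.      0.    ] cam at [ 0.3461 -0.0447  0.9095]
[[ 0.1994 -0.9799  0.0058]
 [-0.9539 -0.1955 -0.2278]
 [ 0.2243  0.0399 -0.9737]]
cap_green 0.87 [121. 238.] 297 [0.4268 0.3239 0.003 ]
cap_green 0.65 [391. 295.] 566 [ 0.4233 -0.3006  0.003 ]
cap_green 0.45 [268. 237.] 293 [ 0.4965 -0.0044  0.003 ]
cap_black 0.92 [217. 248.] 307 [0.4485 0.1018 0.003 ]
cap_orange 0.98 [391. 292.] 575 [ 0.4283 -0.2999  0.003 ]
cap_orange 0.75 [384. 244.] 543 [ 0.5332 -0.2683  0.003 ]
cap_orange 0.69 [427. 270.] 610 [ 0.4929 -0.3742  0.003 ]
cap_orange 0.61 [424. 323.] 558 [ 0.3756 -0.3811  0.003 ]
ca
[... 686 characters left out ...]
317.] 1492 [ 0.4988 -0.3364  0.003 ]
cap_orange 0.79 [302. 347.] 1799 [ 0.3904 -0.3418  0.003 ]
cap_orange 0.78 [300. 296.] 1265 [ 0.4435 -0.2501  0.003 ]
cap_orange 0.74 [339. 267.] 1194 [ 0.5467 -0.221   0.003 ]
cap_blue 0.65 [279. 235.] 1330 [ 0.5    -0.0715  0.003 ]
cap_blue 0.28 [328. 224.] 416 [ 0.6118 -0.0904  0.003 ]
mark_a 0.74 [276. 172.] 153 [0.6358 0.1912 0.003 ]
mark_a 0.61 [311. 217.] 240 [ 0.5956 -0.0475  0.003 ]
mark_a 0.59 [290. 182.] 187 [0.64   0.1243 0.003 ]
mark_a 0.49 [298. 200.] 237 [0.6078 0.0298 0.003 ]
mark_a 0.21 [328. 225.] 405 [ 0.6084 -0.0938  0.003 ]
stop_red 0.61 [327. 226.] 392 [ 0.6068 -0.0942  0.003 ]
solder_spool 0.65 [258. 210.] 365 [0.506  0.0412 0.003 ]
```

View pics/top0.png

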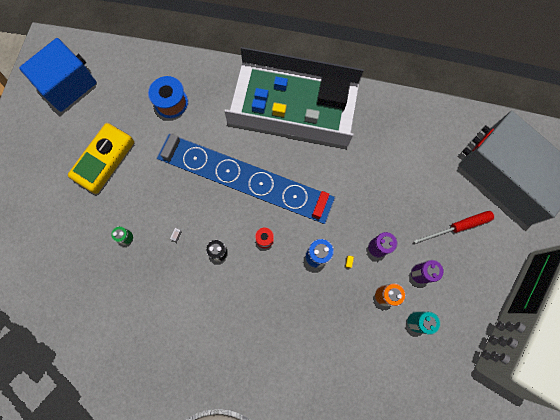

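View pics/side0.png

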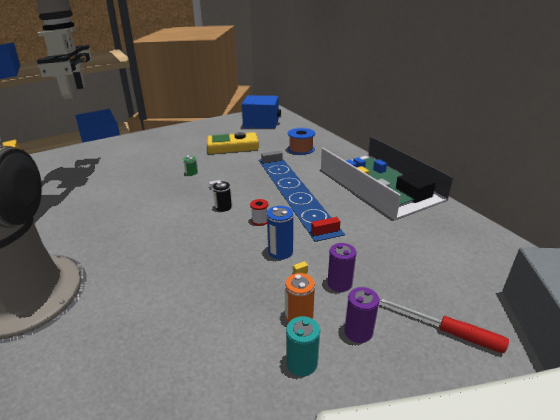

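The top view shows the red stop at (320,206), the right end of the strip, so green goes on d (295,196), black on c, orange on b and blue on a (193,157).

Things with the cap_orange shape are orange (391,295), purple (384,244), purple (428,271) and teal (426,323). The orange-sleeved one at (391,295) is the target. Also, the spool is red-topped at (265,238), and the green, black and blue caps are at (121,236), (217,251) and (319,253).

```bash
cat >> h.py <<'E'
from scipy.optimize import least_squares
DIM=dict(cap_green=(.0175,.045),cap_black=(.020,.060),cap_orange=(.0225,.076),cap_blue=(.025,.094),solder_spool=(.020,.045))
def sil(s,x,y,r,h,z0=0):
    a=np.linspace(0,2*np.pi,40); P=np.array([[x+r*np.cos(u),y+r*np.sin(u),z] for z in(z0,z0+h) for u in a])
    return cv2.convexHull(proj(s,P).astype(np.float32))[:,0]
def cen(hull):
    m=cv2.moments(hull.astype(np.float32)); return np.array([m["m10"],m["m01"]])/m["m00"]
def fitcan(s,mask,name,z0=0):
    r,h=DIM[name]
    ys,xs=np.nonzero(mask); c=np.array([xs.mean(),ys.mean()])
    x0=back(s,[c],h/2)[0,:2]
    o=least_squares(lambda p:cen(sil(s,*p,r,h,z0))-c,x0).x
    H=sil(s,*o,r,h,z0); return o,cv2.contourArea(H),len(xs),H
def rings(s,pix):
    g=s["img"].astype(int); w=(g.min(2)>140).astype(np.uint8); n,l,st,ce=cv2.connectedComponentsWithStats(w,connectivity=8)
    out=[]
    for p in pix:
        k=[i for i in range(1,n) if abs(st[i,0]+st[i,2]/2-p[0])<6 and abs(st[i,1]+st[i,3]/2-p[1])<6 and st[i,2]>12]
        if not k: out.append([np.nan]*2); continue
        ys,xs=np.nonzero(l==k[0]); out.append(cv2.fitEllipse(cv2.convexHull(np.c_[xs,ys].astype(np.float32)))[0])
    return back(s,out,.003)
E
python3 - <<'E'
from h import *
np.set_printoptions(precision=4,suppress=True)
for n in("top","side"):
    s=snapshot(n); print(n); vis=s["img"].copy()
    for o in list(DIM):
        for m in masks_of(n,o)[:4]:
            x,A,k,H=fitcan(s,m["mask"],o); col=np.median(s["img"][m["mask"]],0)
            print(o,round(m["conf"],2),np.round(m["pixel"]),x,"area model/mask",round(A),k,col)
            if m["conf"]>.5: cv2.polylines(vis,[np.round(H).astype(int)],1,(255,255,0))
    mk=[m["pixel"] for m in masks_of(n,"mark_a") if m["conf"]>.4]
    P=rings(s,mk); P=P[np.argsort(-P[:,1])]; print(P); print(np.linalg.norm(np.diff(P,axis=0),axis=1))
    if n=="top":
        s["img"]=np.concatenate([s["img"][230:350,340:460],vis[230:350,340:460]],1); save(s,"crop1.png",None,3)
E
```

```text
top
cap_green 0.62 [118. 236.] [0.4297 0.3155] area model/mask 310 307 [ 50. 123.  70.]
cap_black 0.88 [216. 247.] [0.4394 0.0964] area model/mask 355 343 [51. 49. 52.]
cap_orange 0.73 [428. 270.] [ 0.484  -0.3591] area model/mask 610 605 [115.  55. 123.]
cap_orange 0.64 [392. 294.] [ 0.4199 -0.2864] area model/mask 566 582 [153.5 117.   28. ]
cap_blue 0.72 [318. 255.] [ 0.4749 -0.1203] area model/mask 603 539 [ 43. 106. 192.]
solder_spool 0.68 [268. 238.] [0.4903 0.0015] area model/mask 312 335 [213.  43.  39.]
[[ 0.6483  0.2045  0.003 ]
 [ 0.6326  0.1211  0.003 ]
 [ 0.6199  0.0381  0.003 ]
 [ 0.6044 -0.045   0.003 ]]
[0.0849 0.084  0.0845]
side
cap_green 0.72 [191. 166.] [0.4321 0.3197] area model/mask 241 254 [53.  80.  62.5]
cap_green 0.23 [289. 184.] [0.6147 0.09  ] area model/mask 291 179 [ 48.  84. 139.]
cap_black 0.74 [222. 199.] [0.4399 0.0993] area model/mask 495 475 [19. 18. 19.]
cap_orange 0.92 [360. 314.] [ 0.4837 -0.3593] area model/mask 1583 1531 [50. 26. 66.]
cap_orange 0.61 [304. 344.] [ 0.3768 -0.3638] area model/mask 1795 1717 [23. 71. 70.]
cap_orange 0.59 [339. 268.] [ 0.5231 -0.2544] area model/mask 1209 1176 [50. 26. 65.]
cap_blue 0.92 [278. 230.] [ 0.4761 -0.1189] area model/mask 1326 1320 [27. 45. 89.]
cap_blue 0.34 [259. 209.] [ 0.4734 -0.0324] area model/mask 1141 363 [95. 79. 82.]
solder_spool 0.95 [260. 210.] [0.49   0.0036] area model/mask 445 411 [95. 77. 81.]
[[nan nan nan]
 [nan nan nan]
 [nan nan nan]
 [nan nan nan]]
[nan nan nan]
```

View pics/crop1.png

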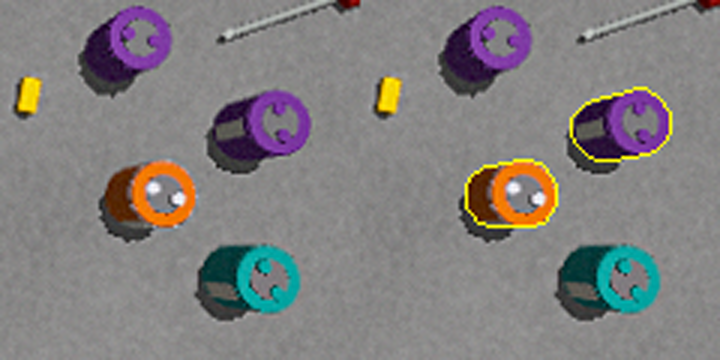

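The crop confirms that the orange-sleeved can at (391,295) is the right one, and the model outline fits it. Next I turn the tool so that the jaws open across the strip.

Emit:
servo_tool(
  series=[
    [0,0,0,0,4,0,9.18],
    [0,0,0,0,7,0,9.18],
    [0,0,0,0,7,0,9.18],
    [0,0,0,0,7,0,9.18],
    [0,0,0,0,7,0,9.18],
    [0,0,0,0,7,0,9.18],
    [0,0,0,0,7,0,9.18],
    [0,0,0,0,7,0,9.18],
    [0,0,0,0,7,0,9.18],
    [0,0,0,0,7,0,9.18],
  ],
  squeeze=20,
)

```text
time: 2.33
tcp_pos: [0.1882, 0.4901, 0.4047]
tcp_rot: [-90.0, 0.0, -88.4]
contact_force: [0.3, 0.5, -0.3]
width: 0.0918
```

Emit:
servo_tool(
  series=[
    [0,0,0,0,7,0,9.18],
    [0,0,0,0,5,0,9.18],
    [0,0,0,0,0,0,9.18],
    [0,0,0,0,0,0,9.18],
  ],
)

```text
time: 2.67
tcp_pos: [0.1883, 0.4901, 0.4047]
tcp_rot: [-90.0, 0.0, -99.9]
contact_force: [0.1, 0.5, 0.1]
width: 0.0918
```

```bash
cat >> h.py <<'E'
from scipy.spatial.transform import Rotation as Ro
RINGS=dict(a=(.6484,.2053),b=(.6337,.1216),c=(.6189,.0378),d=(.6042,-.0459))
def go(*pts):
    """grasp-point targets -> successive tool shifts in cm"""
    s=state(); R=Ro.from_euler("xyz",s["tcp_rot"],degrees=True).as_matrix(); p=np.array(s["tcp_pos"])+R[:,1]*.159
    print("t",round(s["time"],2),"grasp",p.round(4),"rot",np.round(s["tcp_rot"],2),"F",np.round(s["contact_force"],1),"w",round(s["width"],4))
    for q in pts: print("shift cm",(R.T@(np.array(q)-p)*100).round(2)); p=np.array(q)
E
python3 -c "
from h import *
go((.431,.3175,.2),(.431,.3175,.026))"
```

```text
t 2.67 grasp [0.1883 0.4901 0.2457] rot [-90.     0.   -99.85] F [0.1 0.5 0.1] w 0.0918
shift cm [12.85  4.57 26.87]
shift cm [ 0.  17.4 -0. ]
```

Emit:
servo_tool(
  series=[
    [0.75,0.37,1.57,0,0,0,9.18],
    [1.6,0.6,3.4,0,0,0,9.18],
    [1.6,0.6,3.4,0,0,0,9.18],
    [1.6,0.6,3.4,0,0,0,9.18],
    [1.6,0.6,3.4,0,0,0,9.18],
    [1.6,0.6,3.4,0,0,0,9.18],
    [1.6,0.6,3.4,0,0,0,9.18],
    [1.6,0.6,3.4,0,0,0,9.18],
    [0.9,0,1.5,0,0,0,9.18],
    [0,0,0,0,0,0,9.18],
  ],
)

```text
time: 3.5
tcp_pos: [0.4333, 0.3144, 0.3585]
tcp_rot: [-90.0, -0.0, -100.1]
contact_force: [0.4, -0.1, 0.3]
width: 0.092
```

Emit:
servo_tool(
  series=[
    [0,2,0,0,0,0,9.18],
    [0,3,0,0,0,0,9.18],
    [0,3,0,0,0,0,9.18],
    [0,3,0,0,0,0,9.18],
    [0,1,0,0,0,0,9.18],
    [0,0,0,0,0,0,9.18],
  ],
)

```text
time: 4.0
tcp_pos: [0.4293, 0.317, 0.2369]
tcp_rot: [-90.2, -0.2, -99.9]
contact_force: [-0.5, 0.9, 0.3]
width: 0.0919
```

```bash
python3 - <<'E'
from h import *
go((.431,.3175,.026))
for n in("top","side"):
    s=snapshot(n); save(s,n+"1.png",(60,140,260,300) if n=="side" else None,4 if n=="side" else 1)
    for m in masks_of(n,"cap_green")[:2]: print(n,m["conf"],m["pixel"],fitcan(s,m["mask"],"cap_green")[:3])
E
```

```text
t 4.0 grasp [0.4286 0.3166 0.0779] rot [-90.25  -0.18 -99.9 ] F [-0.5  0.9  0.3] w 0.0919
shift cm [-0.15  5.19  0.25]
top 0.49 [121.4, 236.7] (array([0.42914678, 0.31405454]), 309.8030453794636, 286)
top 0.3 [318.2, 204.4] (array([ 0.58846549, -0.10838182]), 263.97458861838095, 222)
side 0.7 [189.8, 165.5] (array([0.43300025, 0.31899666]), 240.84769691340625, 227)
```

View pics/side1.png

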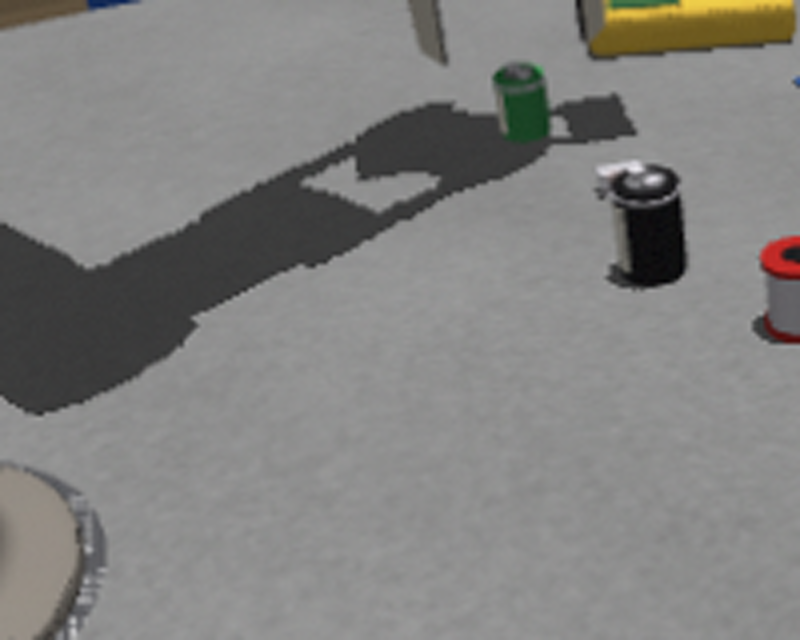

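```bash
python3 - <<'E'
from h import *
s=snapshot("side"); st=state(); R=Ro.from_euler("xyz",st["tcp_rot"],degrees=True).as_matrix(); p=st["tcp_pos"]
print(p); 
for k in(-1,1): print(k,proj(s,[p+R@np.array([0,.178,k*.046])]))
save(s,"side2.png",(100,40,300,200),4)
E
```

```text
[0.43097802 0.31730939 0.24090624]
-1 [[171.0476263 154.4146285]]
1 [[204.74798818 149.29153681]]
```

View pics/side2.png

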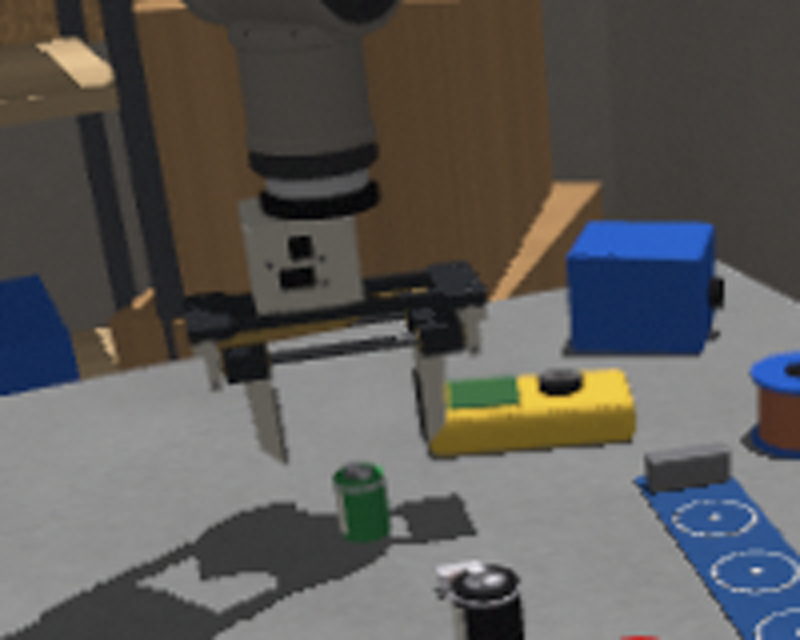

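Emit:
servo_tool(
  series=[
    [0,1.5,0,0,0,0,9.18],
    [0,2,0,0,0,0,9.18],
    [0,1.5,0,0,0,0,9.18],
    [0,0.5,0,0,0,0,9.18],
    [0,0,0,0,0,0,3],
    [0,0,0,0,0,0,3],
    [0,0,0,0,0,0,3],
    [0,0,0,0,0,0,3],
    [0,0,0,0,0,0,3],
    [0,0,0,0,0,0,3],
  ],
  squeeze=15,
)

```text
time: 5.08
tcp_pos: [0.4307, 0.3169, 0.1846]
tcp_rot: [-90.0, 0.0, -100.0]
contact_force: [0.8, 0.2, -0.1]
width: 0.0562
```

Emit:
servo_tool(
  series=[
    [0,0,0,0,0,0,3],
    [0,0,0,0,0,0,3],
    [0,0,0,0,0,0,3],
    [0,0,0,0,0,0,3],
  ],
)

```text
time: 5.42
tcp_pos: [0.4306, 0.3168, 0.1841]
tcp_rot: [-90.0, 0.0, -100.0]
contact_force: [0.2, 0.6, 0.1]
width: 0.0347
```

```bash
python3 - <<'E'
from h import *
go((.431,.3175,.026))
for n in("top","side"):
    s=snapshot(n)
    for m in masks_of(n,"cap_green")[:1]: print(n,m["conf"],m["pixel"],fitcan(s,m["mask"],"cap_green")[:3])
E
```

```text
t 5.42 grasp [0.4306 0.3169 0.0251] rot [-8.9990e+01  1.0000e-02 -1.0002e+02] F [0.2 0.6 0.1] w 0.0347
shift cm [-0.07 -0.09  0.03]
top 0.6 [122.4, 239.0] (array([0.42888449, 0.30556998]), 308.03150986746186, 172)
side 0.78 [189.7, 168.4] (array([0.43414465, 0.31958397]), 240.43874549714383, 247)
```

Emit:
servo_tool(
  series=[
    [0,-1,0,0,0,0,3],
    [0,-2,0,0,0,0,3],
    [0,-3,0,0,0,0,3],
    [0,-3,0,0,0,0,3],
    [0.5,-2,0.4,0,0,0,3],
    [1.2,-1,0.8,0,0,0,3],
    [2,0,1.4,0,0,0,3],
    [2.6,0,1.9,0,0,0,3],
    [3,0,2.2,0,0,0,3],
    [3,0,2.2,0,0,0,3],
  ],
)

```text
time: 6.45
tcp_pos: [0.4969, 0.1791, 0.3049]
tcp_rot: [-90.0, 0.0, -99.9]
contact_force: [1.4, 1.1, -0.5]
width: 0.0347
```

Emit:
servo_tool(
  series=[
    [3,0,2.2,0,0,0,3],
    [3,0,2.2,0,0,0,3],
    [3,0,2.2,0,0,0,3],
    [3,0,2.2,0,0,0,3],
    [3,0,2.1,0,0,0,3],
    [2.5,0,1.8,0,0,0,3],
    [1.5,0,1,0,0,0,3],
    [0.4,0,0.3,0,0,0,3],
    [0,0,0,0,0,0,3],
    [0,0,0,0,0,0,3],
  ],
)

```text
time: 7.28
tcp_pos: [0.6005, -0.0346, 0.3041]
tcp_rot: [-90.0, 0.0, -100.0]
contact_force: [-0.0, 0.6, -0.5]
width: 0.0349
```

```bash
python3 - <<'E'
from h import *
go((*RINGS["d"],.0291))
for n in("top","side"):
    s=snapshot(n)
    for m in masks_of(n,"cap_green")[:2]: print(n,m["conf"],m["pixel"],fitcan(s,m["mask"],"cap_green",.12)[:3])
    save(s,n+"3.png",None,1)
E
```

```text
t 7.28 grasp [ 0.6004 -0.0345  0.1451] rot [-9.0040e+01  3.0000e-02 -1.0003e+02] F [-0.   0.6 -0.5] w 0.0349
shift cm [ 1.06 11.6   0.58]
top 0.65 [194.7, 156.7] (array([0.60178809, 0.17001697]), 376.86469892633613, 325)
side 0.84 [311.0, 159.0] (array([0.63164341, 0.00881167]), 374.93302871403284, 343)
```

View pics/side3.png

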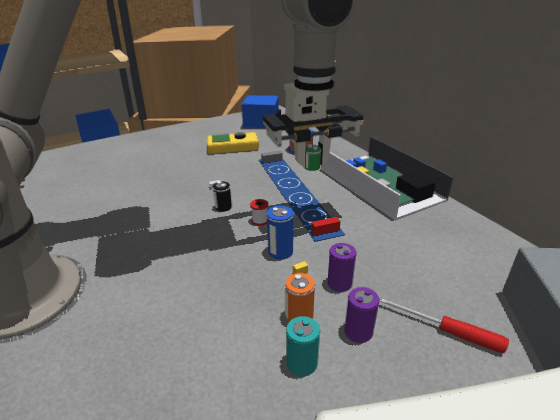

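```bash
python3 - <<'E'
from h import *
go((*RINGS["d"],.0291))
s=snapshot("side"); st=state(); R=Ro.from_euler("xyz",st["tcp_rot"],degrees=True).as_matrix(); p=st["tcp_pos"]
g=p+R[:,1]*.159
H=sil(s,g[0],g[1],.0175,.045,.12); print(cen(H))
for k in(-1,1): print(k,proj(s,[p+R@np.array([0,.178,k*.0175])]))
v=s["img"].copy(); cv2.polylines(v,[np.round(H).astype(int)],1,(255,255,0)); s["img"]=np.concatenate([s["img"][100:240,250:390],v[100:240,250:390]],1); save(s,"side4.png",None,2.8)
E
```

```text
t 7.48 grasp [ 0.6005 -0.0338  0.1453] rot [-9.001e+01  1.000e-02 -9.992e+01] F [-0.2  0.8 -0.8] w 0.0347
shift cm [ 1.13 11.62  0.57]
[311.48990861 157.45244484]
-1 [[303.60947341 165.75406155]]
1 [[318.82700666 163.29519509]]
```

View pics/side4.png

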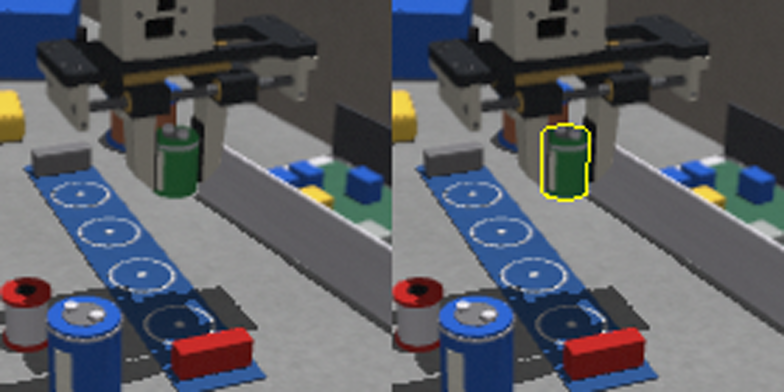

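Emit:
servo_tool(
  series=[
    [0.6,1,0.3,0,0,0,3],
    [0.5,3,0.3,0,0,0,3],
    [0,3,0,0,0,0,3],
    [0,2,0,0,0,0,3],
    [0,1,0,0,0,0,3],
    [0,0,0,0,0,0,3],
    [0,0,0,0,0,0,3],
    [0,0,0,0,0,0,3],
  ],
)

```text
time: 8.2
tcp_pos: [0.6055, -0.0471, 0.2054]
tcp_rot: [-89.9, 0.0, -100.0]
contact_force: [0.4, 0.1, -0.8]
width: 0.0347
```

```bash
sed -i 's/-c,x0)\.x/-c,x0,diff_step=1e-2).x/' h.py; python3 - <<'E'
from h import *
go((*RINGS["d"],.0291))
for n in("top","side"):
    s=snapshot(n)
    for m in masks_of(n,"cap_green")[:1]: print(n,m["conf"],m["pixel"],fitcan(s,m["mask"],"cap_green",state()["tcp_pos"][2]-.184)[:3])
    save(s,n+"5.png",(250,120,390,260),4)
E
```

```text
t 8.2 grasp [ 0.6059 -0.0472  0.0464] rot [ -89.85    0.   -100.01] F [ 0.4  0.1 -0.8] w 0.0347
shift cm [-0.1   1.73 -0.2 ]
side 0.81 [316.1, 202.6] (array([ 0.6070967 , -0.05038136]), 379.0960998220835, 361)
```

View pics/side5.png

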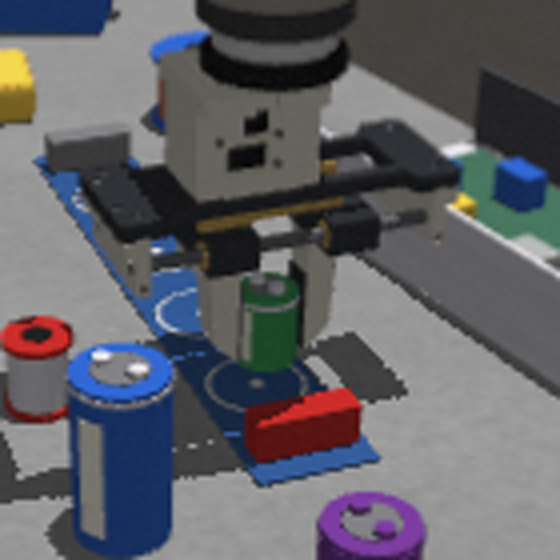

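```bash
python3 - <<'E'
from h import *
s=snapshot("side"); t=snapshot("top")
save(t,"top6.png",(180,30,380,180),4)
b=back(s,[(325,179),(405,213)],0); print("bottom",b)
for i,q in enumerate([(322,153),(402,199)]):
    print("heights->px",[(z,proj(s,[[*b[i,:2],z]]).round(0).tolist()) for z in(.05,.07,.09)],q)
E
```

```text
bottom [[ 7.31603410e-01  9.48069299e-02 -5.55111512e-17]
 [ 7.95653577e-01 -1.38996105e-01  0.00000000e+00]]
heights->px [(0.05, [[326.0, 162.0]]), (0.07, [[326.0, 155.0]]), (0.09, [[327.0, 148.0]])] (322, 153)
heights->px [(0.05, [[408.0, 194.0]]), (0.07, [[410.0, 186.0]]), (0.09, [[411.0, 178.0]])] (402, 199)
```

View pics/top6.png

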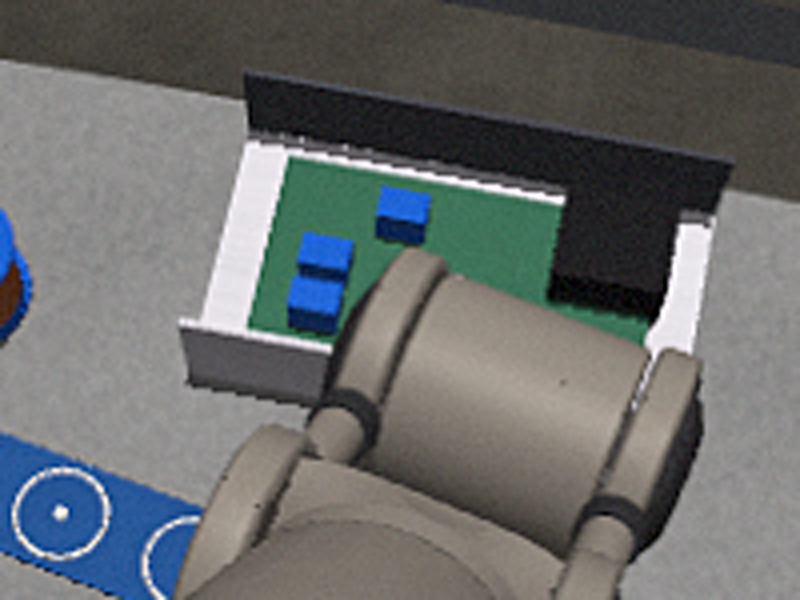

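Emit:
servo_tool(
  series=[
    [-0.1,0.7,-0.2,0,0,0,3],
    [0,0.6,0,0,0,0,3],
    [0,0.3,0,0,0,0,3],
    [0,0,0,0,0,0,3],
    [0,0,0,0,0,0,3],
    [0,0,0,0,0,0,3],
  ],
)

```text
time: 9.0
tcp_pos: [0.6031, -0.0457, 0.1877]
tcp_rot: [-90.0, 0.0, -100.0]
contact_force: [0.4, -0.2, -0.2]
width: 0.0345
```

```bash
python3 - <<'E'
from h import *
go((*RINGS["d"],.0291))
E
```

```text
t 9.0 grasp [ 0.603  -0.0457  0.0287] rot [-9.0020e+01  1.0000e-02 -1.0002e+02] F [ 0.4 -0.2 -0.2] w 0.0345
shift cm [ 0.   -0.04  0.12]
```

Emit:
servo_tool(
  series=[
    [0,0.05,0.1,0,0,0,3],
    [0,0,0,0,0,0,3],
    [0,0,0,0,0,0,5],
    [0,0,0,0,0,0,6],
    [0,0,0,0,0,0,7],
    [0,0,0,0,0,0,8],
    [0,0,0,0,0,0,8],
    [0,0,0,0,0,0,8],
    [0,-1,0,0,0,0,9.18],
    [0,-2,0,0,0,0,9.18],
  ],
)

```text
time: 9.83
tcp_pos: [0.6033, -0.0457, 0.2161]
tcp_rot: [-90.3, 0.0, -100.0]
contact_force: [0.0, 0.1, -0.3]
width: 0.0832
```

Emit:
servo_tool(
  series=[
    [0,-3,0,0,0,0,9.18],
    [0,-3,0,0,0,0,9.18],
    [0,-3,0,0,0,0,9.18],
    [-1,-1,-1,0,0,0,9.18],
    [-2,0,-2,0,0,0,9.18],
    [-2,0,-3,0,0,0,9.18],
    [-2,0,-3,0,0,0,9.18],
    [-2,0,-3,0,0,0,9.18],
    [-1,0,-2,0,0,0,9.18],
    [0,0,0,0,0,0,9.18],
  ],
)

```text
time: 10.67
tcp_pos: [0.4803, 0.0793, 0.3183]
tcp_rot: [-90.1, 0.0, -99.8]
contact_force: [0.1, 0.4, 0.0]
width: 0.0916
```

```bash
python3 - <<'E'
from h import *
go((.44,.098,.12),(.44,.098,.038))
np.set_printoptions(precision=4,suppress=True)
for n in("top","side"):
    s=snapshot(n)
    for o,z in(("cap_green",.003),("cap_black",0)):
        for m in masks_of(n,o)[:2]: print(n,o,round(m["conf"],2),m["pixel"],fitcan(s,m["mask"],o,z)[:3])
    print("rings px",proj(s,[[*RINGS[k],.003] for k in "abcd"]).round(1).tolist())
    mk=[m for m in masks_of(n,"mark_a") if m["conf"]>.4]
    for m in mk:
        ys,xs=np.nonzero(m["mask"]); e=cv2.fitEllipse(cv2.convexHull(np.c_[xs,ys].astype(np.float32)))
        print("mark",np.round(e[0],1),back(s,[e[0]],.003)[0])
    if n=="side": save(s,"side7.png",(200,120,400,270),4)
E
```

```text
t 10.67 grasp [0.48   0.0794 0.1593] rot [-9.013e+01  2.000e-02 -9.984e+01] F [0.1 0.4 0. ] w 0.0916
shift cm [-1.15  3.94 -4.25]
shift cm [0.   8.2  0.02]
top cap_green 0.51 [295.1, 193.4] (array([ 0.6042, -0.0476]), 263.98986140079796, 257)
rings px [[194.5, 157.7], [227.2, 170.0], [260.6, 182.7], [294.4, 195.5]]
mark [261.9 183.6] [0.6173 0.0343 0.003 ]
mark [294.8 196.5] [ 0.6021 -0.0471  0.003 ]
mark [389.9 294.6] [ 0.4227 -0.2973  0.003 ]
side cap_green 0.54 [312.6, 210.3] (array([ 0.6043, -0.0457]), 368.4853547785897, 338)
side cap_green 0.52 [276.9, 169.3] (array([0.6269, 0.1651]), 258.54684010962956, 157)
side cap_black 0.83 [222.2, 196.8] (array([0.4406, 0.0985]), 495.45673024922144, 518)
rings px [[278.0, 169.2], [288.3, 182.6], [300.2, 197.9], [313.9, 215.6]]
mark [298.8 198. ] [0.6157 0.0393 0.003 ]
mark [288.4 182.5] [0.6339 0.1219 0.003 ]
mark [313.4 215.3] [ 0.6039 -0.0444  0.003 ]
```

View pics/side7.png

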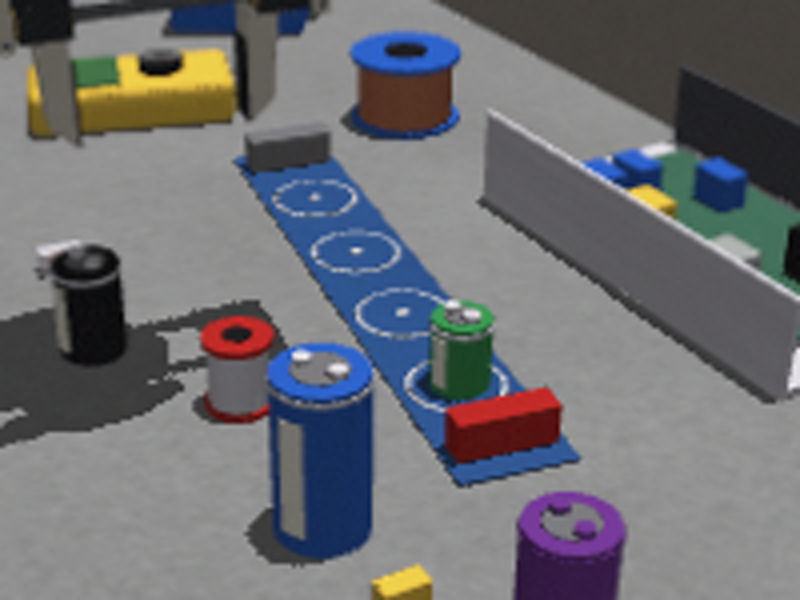

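Green stands on ring d to within about 2 mm in both cameras. Next is black.

Emit:
servo_tool(
  series=[
    [-0.4,0.5,-1.3,0,0,0,9.18],
    [-0.4,1,-1.5,0,0,0,9.18],
    [-0.3,1.5,-1.4,0,0,0,9.18],
    [0,1,0,0,0,0,9.18],
    [0,0,0,0,0,0,9.18],
    [0,0,0,0,0,0,9.18],
  ],
)

```text
time: 11.57
tcp_pos: [0.4446, 0.0948, 0.2774]
tcp_rot: [-90.0, -0.0, -100.0]
contact_force: [-1.1, -0.0, 0.4]
width: 0.0918
```

```bash
python3 -c "
from h import *
go((.44,.098,.04))"
```

```text
t 11.57 grasp [0.4445 0.0948 0.1184] rot [-9.0030e+01 -1.0000e-02 -1.0004e+02] F [-1.1 -0.   0.4] w 0.0918
shift cm [-0.24  7.84 -0.5 ]
```

Emit:
servo_tool(
  series=[
    [-0.24,1,-0.4,0,0,0,9.18],
    [0,2,0,0,0,0,9.18],
    [0,2.5,0,0,0,0,9.18],
    [0,1.5,0,0,0,0,9.18],
    [0,0.8,0,0,0,0,9.18],
    [0,0,0,0,0,0,9.18],
    [0,0,0,0,0,0,3.5],
    [0,0,0,0,0,0,3.5],
    [0,0,0,0,0,0,3.5],
    [0,0,0,0,0,0,3.5],
  ],
  squeeze=15,
)

```text
time: 12.4
tcp_pos: [0.441, 0.0981, 0.2004]
tcp_rot: [-89.9, 0.0, -100.0]
contact_force: [0.1, -0.1, 0.4]
width: 0.0698
```

Emit:
servo_tool(
  series=[
    [0,0,0,0,0,0,3.5],
    [0,0,0,0,0,0,3.5],
    [0,0,0,0,0,0,3.5],
    [0,0,0,0,0,0,3.5],
    [0,0,0,0,0,0,3.5],
  ],
)

```text
time: 12.82
tcp_pos: [0.4406, 0.0981, 0.1996]
tcp_rot: [-90.0, 0.0, -100.0]
contact_force: [-1.0, -0.6, 1.3]
width: 0.0396
```

```bash
python3 -c "
from h import *
go((.44,.098,.15),(*RINGS['c'],.15))"
```

```text
t 12.82 grasp [0.4406 0.0981 0.0406] rot [ -90.      0.   -100.01] F [-1.  -0.6  1.3] w 0.0396
shift cm [  0.02 -10.94  -0.06]
shift cm [ 2.82 -0.   18.66]
```

Emit:
servo_tool(
  series=[
    [0,-1,0,0,0,0,3.5],
    [0,-2,0,0,0,0,3.5],
    [0,-2.5,0,0,0,0,3.5],
    [0.2,-2,1,0,0,0,3.5],
    [0.3,-0.5,2,0,0,0,3.5],
    [0.4,0,2.5,0,0,0,3.5],
    [0.4,0,2.5,0,0,0,3.5],
    [0.4,0,2.5,0,0,0,3.5],
    [0.4,0,2.5,0,0,0,3.5],
    [0.4,0,2.5,0,0,0,3.5],
  ],
)

```text
time: 13.65
tcp_pos: [0.5899, 0.0461, 0.2792]
tcp_rot: [-90.0, -0.0, -100.0]
contact_force: [0.3, 0.6, -0.8]
width: 0.0396
```

Emit:
servo_tool(
  series=[
    [0.3,0,2,0,0,0,3.5],
    [0,0,1.1,0,0,0,3.5],
    [0,0,0,0,0,0,3.5],
    [0,0,0,0,0,0,3.5],
    [0,0,0,0,0,0,3.5],
  ],
)

```text
time: 14.07
tcp_pos: [0.6181, 0.0385, 0.279]
tcp_rot: [-90.1, -0.0, -100.0]
contact_force: [0.0, -0.4, -1.4]
width: 0.0397
```

```bash
python3 -c "
from h import *
go((*RINGS['c'],.0446))
for n in('top','side'):
    s=snapshot(n)
    for m in masks_of(n,'cap_black')[:1]: print(n,m['conf'],m['pixel'],fitcan(s,m['mask'],'cap_black',state()['tcp_pos'][2]-.1996)[:3])
"
```

```text
t 14.07 grasp [0.6179 0.0385 0.12  ] rot [ -90.1   -0.  -100. ] F [ 0.  -0.4 -1.4] w 0.0397
shift cm [0.05 7.54 0.13]
side 0.93 [300.8, 159.6] (array([0.62114322, 0.03820549]), 512.1037404676899, 506)
```

Emit:
servo_tool(
  series=[
    [0.05,1,0.1,0,0,0,3.5],
    [0,2,0,0,0,0,3.5],
    [0,2,0,0,0,0,3.5],
    [0,1.5,0,0,0,0,3.5],
    [0,0.7,0,0,0,0,3.5],
    [0,0.35,0,0,0,0,3.5],
    [0,0,0,0,0,0,3.5],
    [0,0,0,0,0,0,3.5],
    [0,0,0,0,0,0,3.5],
  ],
)

```text
time: 15.02
tcp_pos: [0.6202, 0.0375, 0.2048]
tcp_rot: [-89.9, 0.0, -100.0]
contact_force: [-0.1, -0.5, -0.5]
width: 0.0396
```

```bash
python3 -c "
from h import *
go((*RINGS['c'],.0440))"
```

```text
t 15.02 grasp [0.6205 0.0375 0.0458] rot [-8.9890e+01  2.0000e-02 -1.0001e+02] F [-0.1 -0.5 -0.5] w 0.0396
shift cm [ 0.    0.18 -0.16]
```

Emit:
servo_tool(
  series=[
    [0,0.15,-0.1,0,0,0,3.5],
    [0,0,0,0,0,0,3.5],
    [0,0,0,0,0,0,5],
    [0,0,0,0,0,0,6],
    [0,0,0,0,0,0,7],
    [0,0,0,0,0,0,8],
    [0,0,0,0,0,0,8],
    [0,0,0,0,0,0,8],
    [0,-1,0,0,0,0,9.18],
    [0,-2,0,0,0,0,9.18],
  ],
)

```text
time: 15.85
tcp_pos: [0.618, 0.0377, 0.231]
tcp_rot: [-90.3, -0.0, -100.0]
contact_force: [0.1, -0.3, -0.0]
width: 0.0882
```

Emit:
servo_tool(
  series=[
    [0,-3,0,0,0,0,9.18],
    [0,-3,0,0,0,0,9.18],
    [0,-3,0,0,0,0,9.18],
    [1,0,-0.5,0,0,0,9.18],
    [2,0,-1,0,0,0,9.18],
    [3,0,-1.2,0,0,0,9.18],
    [3,0,-1.2,0,0,0,9.18],
    [3,0,-1.2,0,0,0,9.18],
    [3,0,-1.2,0,0,0,9.18],
    [3,0,-1.2,0,0,0,9.18],
  ],
)

```text
time: 16.68
tcp_pos: [0.5125, -0.1276, 0.323]
tcp_rot: [-90.0, -0.0, -100.0]
contact_force: [-0.0, -0.8, -0.8]
width: 0.0916
```

Emit:
servo_tool(
  series=[
    [3,0,-1.2,0,0,0,9.18],
    [3,0,-1.2,0,0,0,9.18],
    [3,0,-1.2,0,0,0,9.18],
    [3,0,-1.2,0,0,0,9.18],
    [2,0,-1,0,0,0,9.18],
    [1,0,-0.4,0,0,0,9.18],
    [0,0,0,0,0,0,9.18],
    [0,0,0,0,0,0,9.18],
    [0,0,0,0,0,0,9.18],
  ],
)

```text
time: 17.43
tcp_pos: [0.4271, -0.2625, 0.3226]
tcp_rot: [-90.0, 0.0, -100.0]
contact_force: [0.2, -0.5, 0.3]
width: 0.0919
```

```bash
python3 - <<'E'
from h import *
np.set_printoptions(precision=4,suppress=True)
go((.42,-.287,.15),(.42,-.287,.052))
for n in("top","side"):
    s=snapshot(n)
    for o,z in(("cap_green",.003),("cap_black",.003),("cap_orange",0)):
        for m in masks_of(n,o)[:5]: print(n,o,round(m["conf"],2),np.round(m["pixel"]),fitcan(s,m["mask"],o,z)[:3],np.median(s["img"][m["mask"]],0))
    if n=="side": save(s,"side8.png",(200,80,480,380),2)
E
```

```text
t 17.43 grasp [ 0.4271 -0.2625  0.1636] rot [-89.99   0.03 -99.97] F [ 0.2 -0.5  0.3] w 0.0919
shift cm [ 2.54  1.36 -0.28]
shift cm [ 0.01  9.8  -0.  ]
top cap_green 0.6 [294. 194.] (array([ 0.6041, -0.047 ]), 263.95942644239403, 281) [ 67. 147.  94.]
top cap_black 0.8 [260. 177.] (array([0.6192, 0.0361]), 375.69186215277296, 363) [45. 46. 47.]
side cap_green 0.87 [313. 210.] (array([ 0.6007, -0.0517]), 373.54180406872183, 328) [39.5 82.  60. ]
side cap_black 0.48 [300. 196.] (array([0.6084, 0.018 ]), 488.39163383236155, 125) [20. 20. 21.]
side cap_orange 0.96 [359. 313.] (array([ 0.4832, -0.3592]), 1583.7766461991705, 1532) [60. 32. 78.]
side cap_orange 0.95 [340. 265.] (array([ 0.5231, -0.2549]), 1210.6388279702514, 1188) [60. 32. 78.]
side cap_orange 0.88 [304. 346.] (array([ 0.3766, -0.3651]), 1801.3287586132064, 1835) [30. 85. 84.]
side cap_orange 0.74 [298. 294.] (array([ 0.4226, -0.2788]), 1415.818654134404, 1240) [118.  63.  30.]
side cap_orange 0.15 [303. 193.] (array([0.6061, 0.0117]), 691.000330356881, 133) [20. 20. 21.]
```

View pics/side8.png

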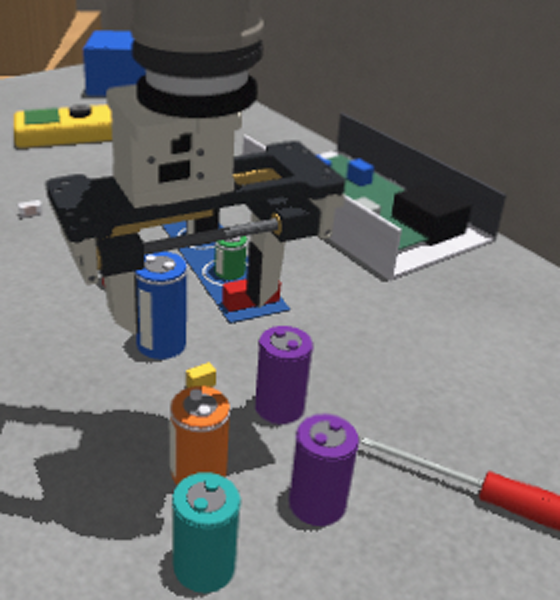

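Emit:
servo_tool(
  series=[
    [0.8,0.3,-0.1,0,0,0,9.18],
    [1.2,0.5,-0.1,0,0,0,9.18],
    [0.6,0.5,-0.1,0,0,0,9.18],
    [0,0,0,0,0,0,9.18],
    [0,0,0,0,0,0,9.18],
    [0,0,0,0,0,0,9.18],
  ],
)

```text
time: 18.33
tcp_pos: [0.4189, -0.2887, 0.3093]
tcp_rot: [-90.0, 0.0, -100.1]
contact_force: [0.4, -0.1, -0.9]
width: 0.0916
```

```bash
python3 -c "
from h import *
go((.42,-.287,.052))"
```

```text
t 18.33 grasp [ 0.4189 -0.2886  0.1503] rot [-9.0020e+01  3.0000e-02 -1.0006e+02] F [ 0.4 -0.1 -0.9] w 0.0916
shift cm [-0.18  9.83  0.09]
```

Emit:
servo_tool(
  series=[
    [-0.15,1,0.1,0,0,0,9.18],
    [0,2,0,0,0,0,9.18],
    [0,2.5,0,0,0,0,9.18],
    [0,2,0,0,0,0,9.18],
    [0,1.5,0,0,0,0,9.18],
    [0,0.8,0,0,0,0,9.18],
    [0,0,0,0,0,0,9.18],
    [0,0,0,0,0,0,4],
    [0,0,0,0,0,0,4],
    [0,0,0,0,0,0,4],
  ],
  squeeze=15,
)

```text
time: 19.17
tcp_pos: [0.4206, -0.2874, 0.2125]
tcp_rot: [-89.9, -0.1, -100.0]
contact_force: [0.5, -0.3, -0.2]
width: 0.0764
```

Emit:
servo_tool(
  series=[
    [0,0,0,0,0,0,4],
    [0,0,0,0,0,0,4],
    [0,0,0,0,0,0,4],
    [0,0,0,0,0,0,4],
    [0,0,0,0,0,0,4],
    [0,0,0,0,0,0,4],
  ],
)

```text
time: 19.67
tcp_pos: [0.4203, -0.2872, 0.2116]
tcp_rot: [-90.0, 0.0, -100.0]
contact_force: [-0.9, 0.8, 2.7]
width: 0.0446
```

```bash
python3 -c "
from h import *
go((.42,-.287,.182),(*RINGS['b'],.182))"
```

```text
t 19.67 grasp [ 0.4203 -0.2872  0.0526] rot [ -90.      0.   -100.02] F [-0.9  0.8  2.7] w 0.0446
shift cm [ -0.02 -12.94  -0.03]
shift cm [-43.95   0.    13.94]
```

Emit:
servo_tool(
  series=[
    [0,-1,0,0,0,0,4],
    [0,-2,0,0,0,0,4],
    [0,-3,0,0,0,0,4],
    [0,-3,0,0,0,0,4],
    [0,-2.5,0,0,0,0,4],
    [-0.5,-1.5,0,0,0,0,4],
    [-1.5,0,0.5,0,0,0,4],
    [-2.5,0,0.8,0,0,0,4],
    [-2.7,0,0.9,0,0,0,4],
    [-2.7,0,0.9,0,0,0,4],
  ],
)

```text
time: 20.5
tcp_pos: [0.4682, -0.1942, 0.3422]
tcp_rot: [-90.0, 0.0, -100.1]
contact_force: [-0.0, 0.3, -1.7]
width: 0.0446
```

Emit:
servo_tool(
  series=[
    [-2.7,0,0.9,0,0,0,4],
    [-2.7,0,0.9,0,0,0,4],
    [-2.7,0,0.9,0,0,0,4],
    [-2.7,0,0.9,0,0,0,4],
    [-2.7,0,0.9,0,0,0,4],
    [-2.7,0,0.9,0,0,0,4],
    [-2.7,0,0.9,0,0,0,4],
    [-2.7,0,0.9,0,0,0,4],
    [-2.7,0,0.9,0,0,0,4],
    [-2.7,0,0.9,0,0,0,4],
  ],
)

```text
time: 21.33
tcp_pos: [0.6039, 0.0565, 0.342]
tcp_rot: [-90.0, 0.0, -100.0]
contact_force: [-0.0, -0.4, -1.0]
width: 0.0448
```

Emit:
servo_tool(
  series=[
    [-2.7,0,0.9,0,0,0,4],
    [-2,0,0.6,0,0,0,4],
    [-1,0,0.3,0,0,0,4],
    [0,0,0,0,0,0,4],
    [0,0,0,0,0,0,4],
    [0,0,0,0,0,0,4],
  ],
)

```text
time: 21.83
tcp_pos: [0.6309, 0.107, 0.3416]
tcp_rot: [-90.0, -0.0, -100.1]
contact_force: [-1.2, -0.5, -1.0]
width: 0.045
```

```bash
python3 -c "
from h import *
go((*RINGS['b'],.0566))
for n in('top','side'):
    s=snapshot(n)
    for m in masks_of(n,'cap_orange')[:5]: print(n,m['conf'],m['pixel'],fitcan(s,m['mask'],'cap_orange',state()['tcp_pos'][2]-.2116)[:3])
"
```

```text
t 21.83 grasp [0.6308 0.1069 0.1826] rot [-9.0030e+01 -3.0000e-02 -1.0006e+02] F [-1.2 -0.5 -1. ] w 0.045
shift cm [-1.51 12.6   0.04]
top 0.83 [425.3, 324.2] (array([ 0.37147578, -0.31713553]), 881.1624599862844, 644)
top 0.73 [384.3, 243.7] (array([ 0.49573713, -0.22320921]), 754.7304016177077, 544)
top 0.7 [424.9, 270.0] (array([ 0.46244419, -0.31132153]), 844.2271849280223, 616)
top 0.58 [236.8, 150.6] (array([0.62471025, 0.08848988]), 735.0987675485667, 135)
side 0.93 [339.4, 267.6] (array([ 0.42298614, -0.37437904]), 2438.306299281772, 1177)
side 0.9 [301.3, 344.2] (array([ 0.31933263, -0.45270793]), 3636.2415118427016, 1711)
side 0.87 [358.6, 313.2] (array([ 0.39471709, -0.4487321 ]), 3197.0873572565615, 1579)
side 0.8 [288.7, 123.2] (array([0.63376084, 0.10876192]), 671.6891847490333, 618)
```

Emit:
servo_tool(
  series=[
    [-0.8,0.5,0,0,0,0,4],
    [-0.7,2,0,0,0,0,4],
    [0,3,0,0,0,0,4],
    [0,3,0,0,0,0,4],
    [0,2,0,0,0,0,4],
    [0,1,0,0,0,0,4],
    [0,0,0,0,0,0,4],
    [0,0,0,0,0,0,4],
    [0,0,0,0,0,0,4],
  ],
)

```text
time: 22.78
tcp_pos: [0.6346, 0.123, 0.2282]
tcp_rot: [-89.8, 0.1, -100.0]
contact_force: [0.5, -0.3, -1.0]
width: 0.0448
```

```bash
python3 -c "
from h import *
go((*RINGS['b'],.0561))
for n in ['side']:
    s=snapshot(n)
    for m in masks_of(n,'cap_orange')[:5]: print(n,m['conf'],m['pixel'],fitcan(s,m['mask'],'cap_orange',state()['tcp_pos'][2]-.2116)[:3])
"
```

```text
t 22.78 grasp [0.6351 0.1231 0.0692] rot [-8.9830e+01  5.0000e-02 -1.0002e+02] F [ 0.5 -0.3 -1. ] w 0.0448
shift cm [ 0.17  1.31 -0.11]
side 0.97 [360.6, 314.0] (array([ 0.47196947, -0.37086673]), 1712.0868931706063, 1559)
side 0.76 [287.5, 163.4] (array([0.63979378, 0.12768041]), 572.5588076398708, 478)
side 0.75 [300.9, 347.6] (array([ 0.36865047, -0.37599625]), 1946.625478734728, 1755)
side 0.62 [339.1, 266.1] (array([ 0.51027631, -0.27011585]), 1307.8434523912147, 1181)
```

Emit:
servo_tool(
  series=[
    [0.15,0.6,-0.1,0,0,0,4],
    [0,0.5,0,0,0,0,4],
    [0,0.2,0,0,0,0,4],
    [0,0,0,0,0,0,4],
    [0,0,0,0,0,0,4],
    [0,0,0,0,0,0,4],
  ],
)

```text
time: 23.38
tcp_pos: [0.6326, 0.1215, 0.2144]
tcp_rot: [-90.0, 0.0, -100.0]
contact_force: [-2.4, -1.5, 6.0]
width: 0.0448
```

```bash
python3 -c "
from h import *
go((*RINGS['b'],.0558))"
```

```text
t 23.38 grasp [0.6327 0.1215 0.0554] rot [ -89.97    0.   -100.02] F [-2.4 -1.5  6. ] w 0.0448
shift cm [-0.03 -0.04  0.1 ]
```

Orange is touching down with about 6 N, so I release it and go for blue.

Emit:
servo_tool(
  series=[
    [0,0,0,0,0,0,4.4],
    [0,0,0,0,0,0,5],
    [0,0,0,0,0,0,6],
    [0,0,0,0,0,0,7],
    [0,0,0,0,0,0,8],
    [0,0,0,0,0,0,8],
    [0,0,0,0,0,0,8],
    [0,-1,0,0,0,0,9],
    [0,-2,0,0,0,0,9.18],
    [0,-3,0,0,0,0,9.18],
  ],
)

```text
time: 24.22
tcp_pos: [0.6319, 0.1215, 0.2721]
tcp_rot: [-90.3, -0.1, -100.0]
contact_force: [0.9, -0.4, 0.9]
width: 0.0911
```

Emit:
servo_tool(
  series=[
    [0,-3,0,0,0,0,9.18],
    [0,-3,0,0,0,0,9.18],
    [0,-1.5,0,0,0,0,9.18],
    [1,0,-0.5,0,0,0,9.18],
    [2,0,-1,0,0,0,9.18],
    [2.5,0,-1.1,0,0,0,9.18],
    [2.5,0,-1.1,0,0,0,9.18],
    [2.5,0,-1.1,0,0,0,9.18],
    [2.5,0,-1.1,0,0,0,9.18],
    [2.5,0,-1.1,0,0,0,9.18],
  ],
)

```text
time: 25.05
tcp_pos: [0.5358, -0.0198, 0.3494]
tcp_rot: [-89.9, 0.0, -100.0]
contact_force: [0.9, -0.4, 0.1]
width: 0.0918
```

Emit:
servo_tool(
  series=[
    [2.5,0,-1.1,0,0,0,9.18],
    [2.5,0,-1.1,0,0,0,9.18],
    [2.5,0,-1.1,0,0,0,9.18],
    [2,0,-0.7,0,0,0,9.18],
    [1,0,-0.4,0,0,0,9.18],
    [0,0,0,0,0,0,9.18],
    [0,0,0,0,0,0,9.18],
    [0,0,0,0,0,0,9.18],
  ],
)

```text
time: 25.72
tcp_pos: [0.4757, -0.1139, 0.3488]
tcp_rot: [-90.0, 0.0, -100.0]
contact_force: [0.1, 0.3, -0.5]
width: 0.0918
```

```bash
python3 - <<'E'
from h import *
np.set_printoptions(precision=4,suppress=True)
go((.4755,-.1196,.17),(.4755,-.1196,.062))
for n in("top","side"):
    s=snapshot(n)
    for o,z in(("cap_green",.003),("cap_black",.003),("cap_orange",.003),("cap_blue",0),("solder_spool",0)):
        for m in masks_of(n,o)[:4]: print(n,o,round(m["conf"],2),np.round(m["pixel"]),fitcan(s,m["mask"],o,z)[:3])
E
```

```text
t 25.72 grasp [ 0.4758 -0.1139  0.1898] rot [-89.96   0.02 -99.99] F [ 0.1  0.3 -0.5] w 0.0918
shift cm [0.57 1.98 0.07]
shift cm [ 0.   10.8  -0.01]
top cap_green 0.26 [227. 164.] (array([0.6393, 0.1249]), 275.0421032854356, 520)
top cap_black 0.89 [261. 176.] (array([0.6187, 0.0365]), 375.64883054280654, 405)
top cap_black 0.18 [196. 160.] (array([0.6378, 0.196 ]), 402.4924748847261, 423)
top cap_orange 0.97 [426. 272.] (array([ 0.4834, -0.3578]), 614.5637884275056, 603)
top cap_orange 0.82 [226. 161.] (array([0.6341, 0.1227]), 529.590804690728, 510)
top cap_orange 0.77 [424. 322.] (array([ 0.3765, -0.3644]), 641.154230971355, 587)
side cap_green 0.57 [315. 212.] (array([ 0.6033, -0.0484]), 370.53472868329845, 328)
side cap_black 0.73 [302. 188.] (array([0.6188, 0.0362]), 470.1988137939479, 432)
side cap_orange 0.95 [287. 169.] (array([0.6346, 0.1294]), 564.7833929299377, 506)
side cap_orange 0.9 [358. 313.] (array([ 0.482, -0.361]), 1603.172498614993, 1582)
side cap_orange 0.88 [301. 345.] (array([ 0.375, -0.367]), 1826.2040091585368, 1807)
side cap_orange 0.68 [338. 266.] (array([ 0.5214, -0.2568]), 1224.5056114573963, 1162)
side cap_blue 0.57 [278. 233.] (array([ 0.4753, -0.1203]), 1330.716484531993, 1311)
side solder_spool 0.86 [261. 211.] (array([0.4893, 0.0027]), 446.16722658334766, 397)
```

Emit:
servo_tool(
  series=[
    [0.4,0.5,0,0,0,0,9.18],
    [0.2,1,0,0,0,0,9.18],
    [0,1,0,0,0,0,9.18],
    [0,0,0,0,0,0,9.18],
    [0,0,0,0,0,0,9.18],
    [0,0,0,0,0,0,9.18],
  ],
)

```text
time: 26.82
tcp_pos: [0.4742, -0.1207, 0.3238]
tcp_rot: [-90.0, 0.0, -100.0]
contact_force: [0.8, -0.6, 0.0]
width: 0.0917
```

```bash
python3 -c "
from h import *
go((.475,-.120,.062))"
```

```text
t 26.82 grasp [ 0.4743 -0.1207  0.1648] rot [ -89.98    0.   -100.03] F [ 0.8 -0.6  0. ] w 0.0917
shift cm [-0.08 10.28  0.05]
```

Emit:
servo_tool(
  series=[
    [-0.05,1,0.05,0,0,0,9.18],
    [0,2,0,0,0,0,9.18],
    [0,2.5,0,0,0,0,9.18],
    [0,2.3,0,0,0,0,9.18],
    [0,1.5,0,0,0,0,9.18],
    [0,1,0,0,0,0,9.18],
    [0,0,0,0,0,0,9.18],
    [0,0,0,0,0,0,4.5],
    [0,0,0,0,0,0,4.5],
    [0,0,0,0,0,0,4.5],
  ],
  squeeze=15,
)

```text
time: 27.65
tcp_pos: [0.4752, -0.1203, 0.2216]
tcp_rot: [-89.9, -0.0, -100.0]
contact_force: [0.3, -0.3, -1.0]
width: 0.0762
```

Emit:
servo_tool(
  series=[
    [0,0,0,0,0,0,4.5],
    [0,0,0,0,0,0,4.5],
    [0,0,0,0,0,0,4.5],
    [0,0,0,0,0,0,4.5],
    [0,0,0,0,0,0,4.5],
    [0,0,0,0,0,0,4.5],
  ],
)

```text
time: 28.15
tcp_pos: [0.4748, -0.1201, 0.2208]
tcp_rot: [-90.0, 0.0, -100.0]
contact_force: [-0.5, 0.1, 2.6]
width: 0.0497
```

```bash
python3 -c "
from h import *
go((.475,-.120,.182),(*RINGS['a'],.182))"
```

```text
t 28.15 grasp [ 0.4749 -0.1202  0.0618] rot [ -89.97    0.   -100.02] F [-0.5  0.1  2.6] w 0.0497
shift cm [ -0.02 -12.02   0.02]
shift cm [-3.505e+01  1.000e-02  1.142e+01]
```

Emit:
servo_tool(
  series=[
    [0,-1,0,0,0,0,4.5],
    [0,-2,0,0,0,0,4.5],
    [0,-3,0,0,0,0,4.5],
    [0,-3,0,0,0,0,4.5],
    [0,-2,0,0,0,0,4.5],
    [-0.5,-1,0,0,0,0,4.5],
    [-1.5,0,0.5,0,0,0,4.5],
    [-2.2,0,0.7,0,0,0,4.5],
    [-2.5,0,0.8,0,0,0,4.5],
    [-2.5,0,0.8,0,0,0,4.5],
  ],
  squeeze=20,
)

```text
time: 28.98
tcp_pos: [0.5183, -0.0336, 0.341]
tcp_rot: [-90.0, 0.0, -100.1]
contact_force: [0.7, 0.3, -2.1]
width: 0.0497
```

Emit:
servo_tool(
  series=[
    [-2.5,0,0.8,0,0,0,4.5],
    [-2.5,0,0.8,0,0,0,4.5],
    [-2.5,0,0.8,0,0,0,4.5],
    [-2.5,0,0.8,0,0,0,4.5],
    [-2.5,0,0.8,0,0,0,4.5],
    [-2.5,0,0.8,0,0,0,4.5],
    [-2.5,0,0.9,0,0,0,4.5],
    [-2.5,0,0.9,0,0,0,4.5],
    [-2.3,0,0.8,0,0,0,4.5],
    [-1.5,0,0.4,0,0,0,4.5],
  ],
)

```text
time: 29.82
tcp_pos: [0.6369, 0.1885, 0.3404]
tcp_rot: [-90.0, 0.0, -99.9]
contact_force: [-0.3, -0.1, -2.5]
width: 0.0498
```

Emit:
servo_tool(
  series=[
    [-0.5,0,0.1,0,0,0,4.5],
    [0,0,0,0,0,0,4.5],
    [0,0,0,0,0,0,4.5],
    [0,0,0,0,0,0,4.5],
  ],
)

```text
time: 30.15
tcp_pos: [0.638, 0.1901, 0.3406]
tcp_rot: [-90.0, -0.0, -100.1]
contact_force: [-0.2, 0.6, -1.9]
width: 0.0499
```

```bash
python3 -c "
from h import *
go((*RINGS['a'],.0658))
for n in ('top','side'):
    s=snapshot(n)
    for m in masks_of(n,'cap_blue')[:2]: print(n,m['conf'],m['pixel'],fitcan(s,m['mask'],'cap_blue',state()['tcp_pos'][2]-.2208)[:3])
    for m in masks_of(n,'solder_spool')[:2]: print(n,'spool',m['conf'],m['pixel'],fitcan(s,m['mask'],'solder_spool',0)[:3])
"
```

```text
t 30.15 grasp [0.6379 0.19   0.1816] rot [-9.0040e+01 -4.0000e-02 -1.0006e+02] F [-0.2  0.6 -1.9] w 0.0499
shift cm [-1.7  11.58  0.78]
top 0.57 [194.0, 141.8] (array([0.62823223, 0.1723631 ]), 1000.2091335701407, 408)
top spool 0.81 [267.6, 240.9] (array([0.48997789, 0.00118402]), 311.9855042156996, 305)
side 0.81 [274.7, 113.1] (array([0.64315545, 0.19634736]), 786.2612297569867, 799)
side spool 0.7 [258.8, 208.9] (array([0.49020002, 0.00258075]), 445.93001688679215, 439)
side spool 0.61 [313.7, 207.8] (array([ 0.60726182, -0.04160694]), 431.6477360762656, 356)
```

Emit:
servo_tool(
  series=[
    [-0.6,0.3,0.2,0,0,0,4.5],
    [-0.8,1,0.4,0,0,0,4.5],
    [-0.3,2.5,0.2,0,0,0,4.5],
    [0,3,0,0,0,0,4.5],
    [0,2.2,0,0,0,0,4.5],
    [0,1,0,0,0,0,4.5],
    [0,0,0,0,0,0,4.5],
    [0,0,0,0,0,0,4.5],
    [0,0,0,0,0,0,4.5],
    [0,0,0,0,0,0,4.5],
  ],
)

```text
time: 31.28
tcp_pos: [0.6498, 0.2067, 0.2426]
tcp_rot: [-89.8, 0.1, -100.0]
contact_force: [0.2, 0.2, -2.2]
width: 0.0496
```

```bash
python3 -c "
from h import *
go((*RINGS['a'],.0653))
for n in ['side']:
    s=snapshot(n)
    for m in masks_of(n,'cap_blue')[:2]: print(n,m['conf'],m['pixel'],fitcan(s,m['mask'],'cap_blue',state()['tcp_pos'][2]-.2208)[:3])
"
```

```text
t 31.28 grasp [0.6503 0.2069 0.0836] rot [-8.9810e+01  8.0000e-02 -1.0001e+02] F [ 0.2  0.2 -2.2] w 0.0496
shift cm [ 0.19  1.83 -0.17]
side 0.65 [276.9, 146.0] (array([0.66062053, 0.22671503]), 670.4338879371062, 538)
```

Emit:
servo_tool(
  series=[
    [0.2,0.7,-0.15,0,0,0,4.5],
    [0,0.6,0,0,0,0,4.5],
    [0,0.3,0,0,0,0,4.5],
    [0,0.2,0,0,0,0,4.5],
    [0,0,0,0,0,0,4.5],
    [0,0,0,0,0,0,4.5],
    [0,0,0,0,0,0,4.5],
  ],
)

```text
time: 31.97
tcp_pos: [0.647, 0.2047, 0.2236]
tcp_rot: [-90.0, -0.0, -100.0]
contact_force: [-4.6, -2.0, 8.0]
width: 0.0498
```

```bash
python3 -c "
from h import *
go((*RINGS['a'],.0650))"
```

```text
t 31.97 grasp [0.6468 0.2046 0.0646] rot [-9.0040e+01 -3.0000e-02 -1.0001e+02] F [-4.6 -2.   8. ] w 0.0498
shift cm [-0.1  -0.04  0.14]
```

Emit:
servo_tool(
  series=[
    [0,-0.05,0.1,0,0,0,4.5],
    [0,0,0,0,0,0,5.2],
    [0,0,0,0,0,0,6],
    [0,0,0,0,0,0,7],
    [0,0,0,0,0,0,8],
    [0,0,0,0,0,0,8],
    [0,0,0,0,0,0,8],
    [0,-1,0,0,0,0,9],
    [0,-2,0,0,0,0,9.18],
    [0,-3,0,0,0,0,9.18],
  ],
)

```text
time: 32.8
tcp_pos: [0.6477, 0.2044, 0.2814]
tcp_rot: [-90.3, -0.1, -100.0]
contact_force: [-0.3, -0.3, -0.4]
width: 0.0907
```

Emit:
servo_tool(
  series=[
    [0,-3,0,0,0,0,9.18],
    [0,-3,0,0,0,0,9.18],
    [0,-2,0,0,0,0,9.18],
    [-1,0,-1,0,0,0,9.18],
    [-1,0,-2.5,0,0,0,9.18],
    [-1,0,-2.5,0,0,0,9.18],
    [-1,0,-2.5,0,0,0,9.18],
    [-1,0,-2.5,0,0,0,9.18],
    [-1,0,-2.5,0,0,0,9.18],
    [-1,0,-2.5,0,0,0,9.18],
  ],
)

```text
time: 33.63
tcp_pos: [0.5012, 0.3021, 0.363]
tcp_rot: [-90.0, -0.0, -100.0]
contact_force: [0.3, 0.6, 0.5]
width: 0.0917
```

Emit:
servo_tool(
  series=[
    [-1,0,-2,0,0,0,9.18],
    [-1,0,-2,0,0,0,9.18],
    [-1,0,-1,0,0,0,9.18],
    [0,0,0,0,0,0,9.18],
    [0,0,0,0,0,0,9.18],
    [0,0,0,0,0,0,9.18],
  ],
)

```text
time: 34.13
tcp_pos: [0.4595, 0.3394, 0.363]
tcp_rot: [-90.0, -0.0, -100.0]
contact_force: [0.6, -0.4, -1.1]
width: 0.0918
```

```bash
python3 - <<'E'
from h import *
np.set_printoptions(precision=4,suppress=True)
go()
T={}
for n in("top","side"):
    s=snapshot(n); T[n]=s
    for o,z in(("cap_green",.003),("cap_black",.003),("cap_orange",.003),("cap_blue",.003),("solder_spool",0)):
        for m in masks_of(n,o)[:4]:
            f=fitcan(s,m["mask"],o,z)
            if f[0][0]>.56 or o[0]=="s": print(n,o,round(m["conf"],2),np.round(m["pixel"]),f[:3])
a=cv2.resize(T["top"]["img"][110:250,150:350],None,fx=4,fy=4,interpolation=cv2.INTER_CUBIC)
cv2.imwrite("pics/top9.png",a[:,:,::-1]); save(T["side"],"side9.png",(220,110,380,260),4)
E
```

```text
t 34.13 grasp [0.4596 0.3394 0.204 ] rot [ -89.97   -0.01 -100.02] F [ 0.6 -0.4 -1.1] w 0.0918
top cap_green 0.61 [294. 192.] (array([ 0.605 , -0.0472]), 264.08859264291823, 261)
top cap_black 0.65 [205. 163.] (array([0.628 , 0.1713]), 397.1540675894357, 2)
top cap_black 0.6 [258. 175.] (array([0.6183, 0.0357]), 375.4911231690785, 376)
top cap_orange 0.93 [225. 163.] (array([0.6322, 0.1219]), 529.0089760833653, 506)
top cap_blue 0.87 [190. 148.] (array([0.6478, 0.2047]), 739.9333393344423, 737)
top solder_spool 0.69 [267. 237.] (array([0.4899, 0.0006]), 311.94484596617986, 303)
side cap_green 0.64 [314. 208.] (array([ 0.6045, -0.0463]), 368.792109758826, 360)
side cap_black 0.81 [300. 188.] (array([0.6206, 0.039 ]), 467.3678309659008, 444)
side cap_orange 0.8 [287. 169.] (array([0.6347, 0.1295]), 564.6521676725242, 574)
side cap_blue 0.89 [276. 146.] (array([0.6597, 0.2285]), 656.8111986713484, 533)
side cap_blue 0.42 [302. 190.] (array([0.603 , 0.0104]), 949.0583135830238, 446)
side solder_spool 0.83 [260. 211.] (array([0.4898, 0.0014]), 447.01087598653976, 428)
```

View pics/top9.png

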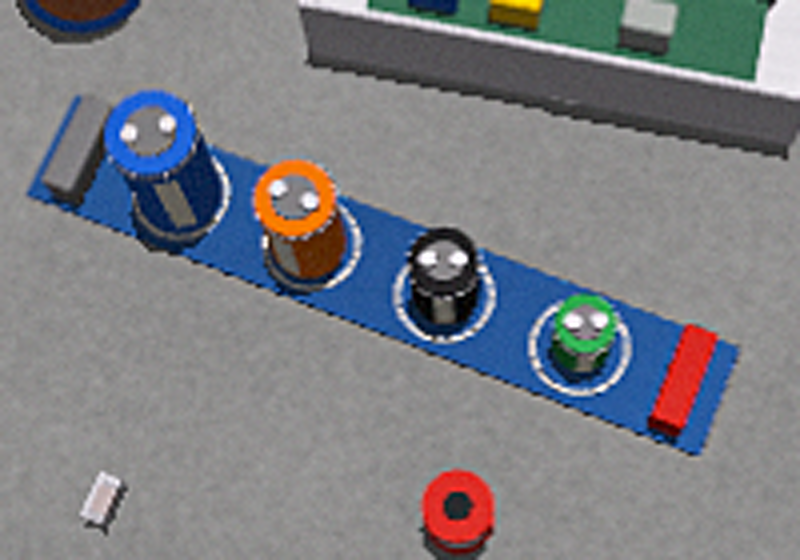

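View pics/side9.png

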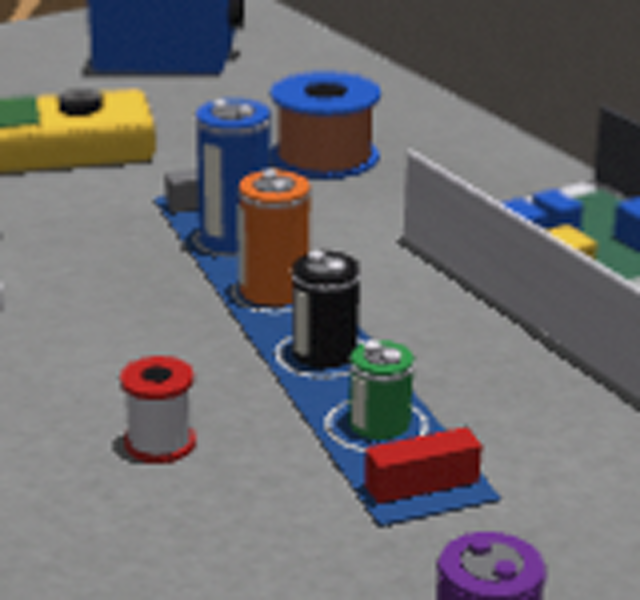

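All four cans stand upright, centred on their rings in the right order, and the spool has not moved. I'm handing the job in.

```bash
python3 -c "
from h import *
print(close_job())"
```

```text
the job is handed in; nothing more can be done
None
```

The four capacitors stand upright on their rings: green on d next to the red stop, then black on c, orange on b and blue on a. I handed the job in at about 34 s, with the gripper open and clear of everything.

- **Top camera, last check:** all four cans are within about 2 mm of their ring centres. The spool measured the same place as at the start, to about 1 mm.
- **Side camera, last check:** it agrees within about 2 mm for green and black. Its figures for orange (about 8 mm off) and blue (about 25 mm off) disagree. In that view both cans are partly hidden by the ones in front, which shifts the estimate away from the camera. I went by the top view and the pictures for those two.
- **Forces:** the readings peaked at about 8–9 N, when blue touched down.

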